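Fit the gearbox spacer and hold the cover over its screw holes

ROBOT

A 7-joint arm with a two-finger parallel gripper is mounted at the origin on a cart in front of the work surface, level with it; the furniture and walls round the work are solid. World frame = base frame: x ahead of the robot, y to its left, z up, the work surface at z = 0. Lengths are in mm, angles in rad, forces in N, time in s.
With the tool pointing down it reaches from about 400 to 875 mm from the base axis. Payload 4.4 kg.
Tool frame: the origin (TCP) lies on the centre line of the jaws, within the pads' length; the fingertips stand 19 mm ahead of it and the grasp point (between the pads) is the TCP; z points along the fingers, y is the line along which they close (so a half turn about z gives the same grasp; the last joint's range is limited). The gripper opens to 85 mm and grips with 20 to 120 N. Pads are 22 mm wide; open, the fingers measure 114 mm over their backs; the gripper's body (76 mm by 85 mm) begins 54 mm behind the grasp point. The pads swing forward as they close: fully open they stand 13 mm farther back than shut.
Start: joints at [1.146, 0.628, 0.038, 1.517, -0.027, 0.996, -0.02], TCP at [228.275, -608.611, 250.313] pointing down, gripper open.
Joint ranges: [-3.06, 3.06], [-0.37, 2.12], [-1.25, 1.32], [0.18, 2.47], [-1.1, 4.24], [0.23, 1.98], [-2.94, 2.94]. Speed limits (rad/s): [2.57, 2.57, 3.14, 3.14, 3.14, 3.14, 3.14].

INTERFACE

Orientations are given as [roll, pitch, yaw] about the fixed x, y, z axes, in that order (R = Rz(yaw) Ry(pitch) Rx(roll)).
In Python, from cell import ctrl, viewer, silhouettes gives the robot as it stands.
- The arm moves only by the shell command python3 -m creep 'ROWS'. ROWS is JSON, a list of rows, each an object with "jaw": the gripper command: -1 is shut, 1 is fully open, values between are in proportion; "xyz": the shift along the tool's x, y, z in mm, a list of three; "angular": the turn, a rotation vector about the tool's x, y, z in rad, a list of three. In form: [{"jaw": jaw, "xyz": [tx, ty, tz], "angular": [rx, ry, rz]}, ...]. A call has 1 to 12 rows; each row is the pose to reach, as a shift and turn from the pose commanded when the call began, along the tool's axes at that moment; what a row does not reach only later rows make up. A row lasts 1/8 s, in which the tool goes at most 62.5 mm and 10.7 degrees, less where a joint would pass 70% of its speed; a pose out of reach is approached as far as the arm can. A call with a gripper value outside its range is refused whole. The fingers move at their own pace and stop on an object; the grip force is fixed at half the most. Time passes only in rows, so rows that repeat a pose let the fingers close. It gives the time, the measured TCP pose, the force, the opening and the grip force at its end, in the units of the state.
- ctrl.read_state(): the state, without advancing time (a new reading comes with each control period).
- viewer.get_image(name): name is "scene" or "top" or "wrist"; returns (picture, depth): 400x640x3 uint8, red, green, blue; 400x640 float32, mm along the optical axis (not along the pixel's ray), 0 where there is no reading.
- viewer.camera_model(name): a dict with "fx", "fy", "cx", "cy" (pixels), "T" (4x4, takes a point from camera to world coordinates). Camera axes: x right, y down, z forward; pixel columns grow to the right and rows downward; lengths in mm; the calibration is good to about 2 mm. A picture is of the moment at which its call begins: read the wrist's pose just before it. camera_model takes no time and is no camera call; for the wrist camera it gives the pose at the moment of the call.
- ctrl.finish_job(): hands the job in; it is judged then, once.
Trained networks look in the newest picture that a camera, given by its name, has taken for a name from the list of things; names that differ only in an ending like _2 or _b are one class to them, and where a whole thing is asked for, a point or a joint stands for the part that bears it (a point fixed in the world has none). Each returns a list of dicts, best first, with "score" (0 to 1); they miss things now and then, are a little off and sometimes report something else, mostly with a low value. They report only what shows in the picture. A call takes as long as a camera call.
- silhouettes(camera, target): "pixels" (400x640 bool, what is visible of it) and "xy" ([column, row] in pixels, amid what is visible of it).
The state is a dict: "clock": time; "qpos": joint angles; "qd": joint speeds; "tau": joint torques, N m; "eef_pos": TCP position; "tool_rot": TCP orientation; "force": force on the tool from outside, world axes, zero at the start; "torque": the same for the moment, N m; "width": finger opening in mm; "gripper_force": force on a finger pad.
Only numpy, scipy, OpenCV 4.12 (cv2) and the standard library are available. Lean on these libraries where they do the work, as an engineer would, in place of code of your own. Each camera call takes 0.05 s, during which the arm holds its last target. There are 200 camera calls.

TASK

Lower the H-shaped spacer plate over the two locating pins of the gearbox housing until it rests flush on both blocks, and let go of it. Then take the cover plate by its handle and hold it level and still, hovering about 3 cm above the spacer and touching neither it nor the housing, with its four holes lined up over the housing's threaded holes so that screws could drop straight through; finish while still holding it there, and leave the other things on the bench alone.

Things in the scene. Friction and masses are not known exactly. Their poses are not given: they have to be found in the camera images.
- housing: Gearbox housing, fixed: foot 176 x 76 x 12 mm with a 36 x 84 mm block at each end, block tops 55 mm above the bench, a 64 mm gap with a shaft between. Origin: centre of its underside; x along it from block to block, z up. In the middle of each block top (x = +-50 mm, y = 0) stands a pin, 10 mm thick, 11 mm high, top 5 mm tapered to 4 mm. Each block top has two 8 mm threaded holes (x = +-50, y = +-28 mm).
- seat (a point): centre of the plane of the housing's two block tops, 55 mm above the bench, midway between the pins; axes as the housing's
- spacer_mid (a point): Spacer: H-shaped plate without handle, 136 x 84 x 12 mm, about 0.3 kg, flat on the bench. Point: its centre, half-way up (6 mm above its underside); x along its 136 mm, z up. Grasp its waist, 40 mm wide across y, 64 mm long. Each end (36 x 84 mm) has, at x = +-50 mm, a 14 mm pin hole at y = 0 and 18 mm screw holes at y = +-28 mm, all through. A half turn makes no difference.
- cover_grip (a point): Cover: plain rectangular plate 136 x 84 x 8 mm with a black pull handle on top, about 0.3 kg, flat on the bench. Point: centre of the handle's bar, 38 mm above the plate's underside. Bar 70 mm long along x, 14 mm wide across y with flat sides (grasp these), 16 mm high, 22 mm free below it. x along the 136 mm. Four 18 mm holes at x = +-50, y = +-28 mm. A half turn makes no difference.
- thread0 (a point): mouth of the housing's threaded hole (8 mm) at x = +50, y = +28 mm from point seat, in the plane of the block tops
- cover_hole0 (a point): centre of the cover plate's 18 mm screw hole at x = +50, y = +28 mm, on the plate's underside, 38 mm below the handle point
- thread2 (a point): mouth of the housing's threaded hole (8 mm) at x = -50, y = -28 mm from point seat, in the plane of the block tops
- cover_hole2 (a point): centre of the cover plate's 18 mm screw hole at x = -50, y = -28 mm, on the plate's underside, 38 mm below the handle point
- spacer: the spacer plate; origin at the centre of its underside
- cover: the cover plate; origin at the centre of its underside
- black_tape: bystander: black roll of tape, 62 mm across, 19 mm high, lying flat; origin at the centre of its underside
- tape_measure: bystander: yellow tape measure, 36 x 84 x 62 mm; origin at the centre of its underside
- ratchet: bystander: steel ratchet handle, 36 x 208 x 31 mm; origin at the centre of its underside

How it is judged (in metres and radians):
On the way, in this order (a step that is already met when the one before it is completed fails the run):
1. the spacer rests flush over the pins, let go (z of spacer_mid in the frame of seat between 0.003 and 0.0085 m and horizontal distance between spacer_mid and seat below 0.005 m and angle between the x axis of spacer_mid and the x axis of seat, either way round below 0.07 rad and contact force between the fingers and spacer below 0.05 N), for 0.3 s.
2. the cover is lifted, held by the fingers (height (world z) of cover_hole0 above 0.03 m and contact force between the fingers and cover above 1 N), for 0.2 s.
At the end, for the whole second after the job is handed in: Spacer let go, over the pins: within 2.5 mm of flush, 5 mm of centre, 0.07 rad. Cover held by the fingers, still (< 2 cm/s), level within 0.09 rad, underside 12 to 50 mm above the spacer, touching neither it nor the housing, each hole within 5 mm sideways of its threaded hole (all of step 1 and ((horizontal distance between cover_hole0 and thread0 below 0.005 m and horizontal distance between cover_hole2 and thread2 below 0.005 m) or (horizontal distance between cover_hole0 and thread2 below 0.005 m and horizontal distance between cover_hole2 and thread0 below 0.005 m)) and z of cover_hole0 in the frame of seat between 0.024 and 0.062 m and angle between cover_hole0's own z axis and vertical below 0.09 rad and linear speed of cover below 0.02 m/s and contact force between the fingers and cover above 1 N and contact force between cover and spacer below 0.1 N and contact force between cover and housing below 0.1 N); the arm keeps its last pose, push and grip.
It fails at once if the black tape is pushed more than 3 cm (distance of black_tape from where it was at the start of the episode above 0.03 m).
It fails at once if the tape measure is pushed more than 3 cm (distance of tape_measure from where it was at the start of the episode above 0.03 m).
It fails at once if the ratchet is pushed more than 3 cm (distance of ratchet from where it was at the start of the episode above 0.03 m).
It also fails if it takes over 61 s, if anything falls off the work surface, if the arm or the gripper's body presses on something with over 40 N, if the wrist force passes 120 N, or if a joint passes its speed limit or range.

## Working session

There is one attempt and no reset: what is moved stays moved. The work goes in short steps, Python scripts to look and compute and a shell command to move; the robot and the scene stay as the last step left them, time stands still between calls to the robot, and variables do not carry over. Pictures are saved under pics/ and viewed, at most 10 in all, crops included, and the job is handed in when it is done.

```bash
ls; mkdir -p pics; cat > h.py <<'E'
import numpy as np, cv2
from cell import ctrl, viewer, silhouettes
def pts(cam,depth,mask):
    m=viewer.camera_model(cam); v,u=np.nonzero(mask&(depth>0)); z=depth[v,u]
    P=np.c_[(u-m['cx'])/m['fx']*z,(v-m['cy'])/m['fy']*z,z,np.ones(len(z))]
    return (P@np.array(m['T']).T)[:,:3]
def save(name,img): cv2.imwrite('pics/'+name,img[:,:,::-1])
E
python3 - <<'E'
from h import *
s=ctrl.read_state(); print(s)
for c in ['scene','top']:
    img,d=viewer.get_image(c); save(c+'1.png',img)
    for t in ['housing','spacer','cover','black_tape','tape_measure','ratchet']:
        for r in silhouettes(c,t)[:1]:
            P=pts(c,d,r['pixels']); 
            if len(P)==0: continue
            zt=np.percentile(P[:,2],90); rect=cv2.minAreaRect(P[:,:2].astype(np.float32))
            print(c,t,round(r['score'],2),np.round(r['xy']),len(P),'med',np.round(np.median(P,0)),'z90',zt.round(),'rect',rect)
E
```

```text
pics
{'clock': 0.0, 'qpos': array([ 1.14619762,  0.6293738 ,  0.03843514,  1.51836865, -0.02697014,
        0.99629429, -0.01998869]), 'qd': array([-1.60348167e-03,  9.07831548e-05,  1.01120558e-04, -8.99395334e-04,
       -2.17478207e-04,  8.66683357e-04, -8.06592444e-04]), 'tau': array([ 2.68893217e-05, -5.63404763e+01,  1.22627869e+00, -1.93443686e+01,
        1.09688222e-02,  1.05212827e-02, -2.27467905e-05]), 'eef_pos': array([ 228.06320994, -608.04587209,  249.37079826]), 'tool_rot': array([-3.13966704e+00,  4.79201653e-05,  3.58831811e-01]), 'force': array([-0.29889852, -0.32072599,  0.0847554 ]), 'torque': array([-0.02175162,  0.05940886,  0.00426208]), 'gripper_force': 0.0, 'width': 85.33757258339253}
scene housing 0.95 [294. 202.] 2481 med [523. 167.  36.] z90 55.0 rect ((534.4814453125, 206.21072387695312), (139.8368377685547, 176.60130310058594), 87.27177429199219)
scene spacer 0.81 [370. 272.] 2153 med [536. -66.  11.] z90 13.0 rect ((544.4220581054688, -60.641998291015625), (93.94815826416016, 145.94778442382812), 73.88462829589844)
scene cover 0.57 [229. 175.] 1301 med
[... 957 characters left out ...]
5), 75.08354187011719)
top cover 0.76 [250. 235.] 1192 med [461. 382.   8.] z90 43.0 rect ((461.44403076171875, 383.5496520996094), (84.10091400146484, 134.97128295898438), 69.52291870117188)
top black_tape 0.73 [364. 255.] 256 med [381.  59.  18.] z90 21.0 rect ((380.1636962890625, 61.62531280517578), (60.09175109863281, 59.58609390258789), 88.81072998046875)
top tape_measure 0.97 [267. 163.] 384 med [665. 313.  54.] z90 62.0 rect ((668.4757080078125, 311.9337463378906), (34.34038162231445, 83.1826400756836), 13.315357208251953)
top ratchet 0.75 [349. 139.] 501 med [726.  81.  19.] z90 25.0 rect ((730.1923828125, 85.40694427490234), (199.3485565185547, 34.589229583740234), 82.0601806640625)
```

View pics/scene1.png

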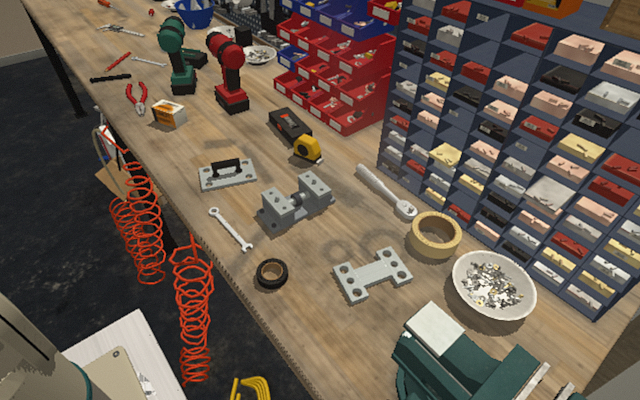

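View pics/top1.png

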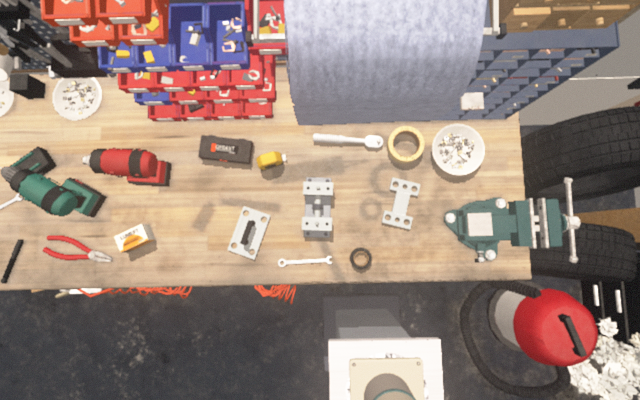

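The two views agree: the housing is at about (317,207) px in the top view, the spacer at (402,208) and the cover at (250,235). The vise is near the start pose, so I'll rise first.

```bash
cat >> h.py <<'E'
from scipy.spatial.transform import Rotation as R
def go(x,y,z,yaw):
    """yaw rad modulo pi; prints tool shift & rotvec from measured pose"""
    s=ctrl.read_state(); A=R.from_euler('xyz',s['tool_rot']); yc=s['tool_rot'][2]
    yaw=yc+(yaw-yc+np.pi/2)%np.pi-np.pi/2
    B=R.from_euler('xyz',[np.pi,0,yaw])
    print('t',round(s['clock'],2),'at',np.round(s['eef_pos'],1),np.round(s['tool_rot'],4),'xyz',np.round(A.inv().apply(np.array([x,y,z])-s['eef_pos']),1),'ang',np.round((A.inv()*B).as_rotvec(),4),'j7',round(s['qpos'][6],2))
E
python3 -c "
from h import *
go(536,-64,250,-.26)
print(viewer.camera_model('wrist'))"
```

```text
t 0.7 at [ 228.3 -608.6  250.3] [-3.1416 -0.      0.3588] xyz [ 4.794e+02 -4.018e+02  3.000e-01] ang [-0.     -0.      0.6188] j7 -0.02
{'fx': 352.2127064964223, 'fy': 352.2127064964223, 'cx': 319.97508929803536, 'cy': 201.70874234128812, 'T': array([[ 3.50704402e-01, -8.85834907e-01, -3.03813990e-01,
         3.05778641e+02],
       [-9.36486185e-01, -3.31660612e-01, -1.13995013e-01,
        -5.79580005e+02],
       [ 2.17627961e-04,  3.24496158e-01, -9.45886989e-01,
         3.75166938e+02],
       [ 0.00000000e+00,  0.00000000e+00,  0.00000000e+00,
         1.00000000e+00]])}
```

```bash
python3 -m creep '[{"jaw":1,"xyz":[20,-20,-60],"angular":[0,0,0]},{"jaw":1,"xyz":[479,-402,-60],"angular":[0,0,0.62]},{"jaw":1,"xyz":[479,-402,-60],"angular":[0,0,0.62]},{"jaw":1,"xyz":[479,-402,-60],"angular":[0,0,0.62]},{"jaw":1,"xyz":[479,-402,-60],"angular":[0,0,0.62]},{"jaw":1,"xyz":[479,-402,-60],"angular":[0,0,0.62]},{"jaw":1,"xyz":[479,-402,-60],"angular":[0,0,0.62]},{"jaw":1,"xyz":[479,-402,-50],"angular":[0,0,0.62]},{"jaw":1,"xyz":[479,-402,0],"angular":[0,0,0.62]},{"jaw":1,"xyz":[479,-402,50],"angular":[0,0,0.62]},{"jaw":1,"xyz":[479,-402,80],"angular":[0,0,0.62]},{"jaw":1,"xyz":[479,-402,80],"angular":[0,0,0.62]}]'
python3 -c "
from h import *
go(536,-64,120,-.26)"
```

```text
clock: 2.2
eef_pos: [535.4, -61.1, 168.0]
tool_rot: [-3.141, 0.003, -0.258]
force: [-0.8, -0.7, -0.1]
width: 85.3
gripper_force: 0.0
t 2.2 at [535.4 -61.1 168. ] [-3.141e+00  2.800e-03 -2.578e-01] xyz [ 1.5  2.7 47.9] ang [-0.0006  0.0028  0.0022] j7 -1.7
```

```bash
python3 - <<'E'
from h import *
img,d=viewer.get_image('wrist'); r=silhouettes('wrist','spacer')
print([x['score'] for x in r])
P=pts('wrist',d,r[0]['pixels']); print(len(P),np.percentile(P[:,2],[5,50,95]))
rect=cv2.minAreaRect(P[abs(P[:,2]-12)<4][:,:2].astype(np.float32)); print(rect)
o=img.copy(); c,_=cv2.findContours(r[0]['pixels'].astype(np.uint8),cv2.RETR_CCOMP,cv2.CHAIN_APPROX_NONE); cv2.drawContours(o,c,-1,(255,0,0),1); save('w1.png',o)
E
```

```text
[0.73, 0.42]
11315 [ 8.29241638 12.85627677 14.00260615]
((537.4608154296875, -61.996089935302734), (84.16943359375, 136.6937255859375), 74.5523910522461)
```

View pics/w1.png

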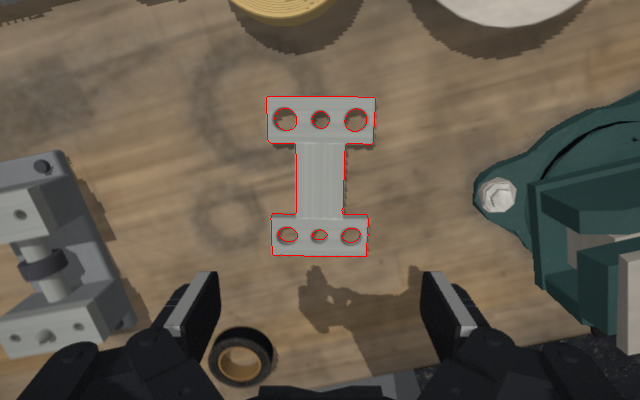

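The mask outlines the spacer cleanly: its holes are in rows at y≈120 and y≈236 px. The size comes out at 136.7 x 84.2 mm, as expected.

```bash
python3 -c "
from h import *
go(537.5,-62,20,-.2696)"
```

```text
t 2.3 at [534.8 -61.1 167.7] [-3.1412  0.0051 -0.2569] xyz [  3.6   0.2 147.7] ang [-0.0003  0.0051  0.0127] j7 -1.7
```

```bash
python3 -m creep '[{"jaw":1,"xyz":[3.6,0.2,50],"angular":[0,0,0.013]},{"jaw":1,"xyz":[3.6,0.2,100],"angular":[0,0,0.013]},{"jaw":1,"xyz":[3.6,0.2,115],"angular":[0,0,0.013]},{"jaw":1,"xyz":[3.6,0.2,115],"angular":[0,0,0.013]},{"jaw":1,"xyz":[3.6,0.2,115],"angular":[0,0,0.013]},{"jaw":1,"xyz":[3.6,0.2,115],"angular":[0,0,0.013]}]'
python3 -c "
from h import *
go(537.5,-62,18,-.2696)"
```

```text
clock: 3.05
eef_pos: [540.2, -65.4, 57.1]
tool_rot: [-3.141, -0.003, -0.274]
force: [-0.2, -0.2, 0.4]
width: 85.6
gripper_force: 0.0
t 3.05 at [540.2 -65.4  57.1] [-3.141e+00 -3.100e-03 -2.743e-01] xyz [-3.7 -2.5 39.1] ang [-0.0006 -0.0031 -0.0047] j7 -1.69
```

```bash
python3 -m creep '[{"jaw":0.4,"xyz":[-3,-2.5,15],"angular":[0,0,-0.005]},{"jaw":0.4,"xyz":[-3,-2.5,25],"angular":[0,0,-0.005]},{"jaw":0.4,"xyz":[-3,-2.5,32],"angular":[0,0,-0.005]},{"jaw":0.4,"xyz":[-3,-2.5,36],"angular":[0,0,-0.005]},{"jaw":0.4,"xyz":[-3,-2.5,36],"angular":[0,0,-0.005]}]'
python3 -c "
from h import *
go(537.5,-62,18,-.2696)"
```

```text
clock: 3.68
eef_pos: [536.7, -62.0, 18.9]
tool_rot: [3.141, 0.001, -0.269]
force: [-0.9, -0.1, 0.8]
width: 59.9
gripper_force: 0.0
t 3.67 at [536.7 -62.   18.9] [ 3.1414e+00  6.0000e-04 -2.6930e-01] xyz [ 0.8 -0.2  0.9] ang [0.0002 0.0006 0.0003] j7 -1.69
```

No contact on the way down. Next I close the jaws and lift a little.

```bash
python3 -m creep '[{"jaw":-1,"xyz":[0.5,0,0.5],"angular":[0,0,0]},{"jaw":-1,"xyz":[0.5,0,0.5],"angular":[0,0,0]},{"jaw":-1,"xyz":[0.5,0,0.5],"angular":[0,0,0]},{"jaw":-1,"xyz":[0.5,0,0.5],"angular":[0,0,0]},{"jaw":-1,"xyz":[0.5,0,0.5],"angular":[0,0,0]}]'
python3 -m creep '[{"jaw":-1,"xyz":[0,0,-40],"angular":[0,0,0]},{"jaw":-1,"xyz":[0,0,-100],"angular":[0,0,0]},{"jaw":-1,"xyz":[0,0,-160],"angular":[0,0,0]},{"jaw":-1,"xyz":[0,0,-160],"angular":[0,0,0]}]'
python3 -c "
from h import *
go(530.7,182.3,180,-.026)"
```

```text
clock: 4.3
eef_pos: [537.7, -62.2, 19.3]
tool_rot: [-3.141, -0.001, -0.269]
force: [0.2, -0.2, 5.9]
width: 38.2
gripper_force: 61.2
clock: 4.8
eef_pos: [540.3, -62.4, 183.0]
tool_rot: [-3.14, -0.009, -0.269]
force: [-1.4, -0.1, -2.2]
width: 38.7
gripper_force: 61.6
t 4.8 at [540.3 -62.4 183. ] [-3.1398 -0.0093 -0.2693] xyz [ -74.4 -233.3    2.7] ang [-0.0007 -0.0095 -0.2433] j7 -1.71
```

```bash
python3 -m creep '[{"jaw":-1,"xyz":[-20,-58,0],"angular":[0,0,-0.12]},{"jaw":-1,"xyz":[-39,-116,0],"angular":[0,0,-0.243]},{"jaw":-1,"xyz":[-39,-116,0],"angular":[0,0,-0.243]},{"jaw":-1,"xyz":[-39,-116,0],"angular":[0,0,-0.243]},{"jaw":-1,"xyz":[-39,-116,0],"angular":[0,0,-0.243]},{"jaw":-1,"xyz":[-39,-116,0],"angular":[0,0,-0.243]},{"jaw":-1,"xyz":[-39,-116,0],"angular":[0,0,-0.243]}]'
python3 - <<'E'
from h import *
T=np.array(viewer.camera_model('wrist')['T'])
img,d=viewer.get_image('wrist'); o=img.copy()
s=ctrl.read_state(); print(s['eef_pos'],s['tool_rot'],np.abs(np.array(viewer.camera_model('wrist')['T'])-T).max())
M={}
for t,h in (('spacer',None),('housing',55)):
    r=silhouettes('wrist',t); print(t,[x['score'] for x in r]); m=r[0]['pixels']; M[t]=m
    P=pts('wrist',d,m); 
    if h is None: h=np.median(P[:,2])
    Q=P[abs(P[:,2]-h)<4]; print(len(P),len(Q),np.percentile(Q[:,2],[5,50,95]),cv2.minAreaRect(Q[:,:2].astype(np.float32)))
    c,_=cv2.findContours(m.astype(np.uint8),cv2.RETR_CCOMP,cv2.CHAIN_APPROX_NONE); cv2.drawContours(o,c,-1,(255,0,0),1)
save('w2.png',o); np.savez('w2.npz',img=img,d=d,T=T,**M)
E
```

```text
clock: 5.68
eef_pos: [530.6, 59.3, 178.8]
tool_rot: [3.141, 0.0, -0.028]
force: [0.6, 0.2, -1.9]
width: 38.0
gripper_force: 61.6
[530.63629957  59.54361236 178.80812006] [ 3.14148455e+00 -5.88568519e-05 -2.73685453e-02] 0.2456092215362986
spacer [0.81]
34092 32140 [171.46944437 172.6214012  173.5882241 ] ((535.6559448242188, 59.28594970703125), (84.42607879638672, 128.1123504638672), 88.53385162353516)
housing [0.62, 0.24]
21179 10462 [54.59152354 56.23150693 57.33305175] ((532.4007568359375, 181.8181915283203), (85.30133819580078, 136.77716064453125), 86.99425506591797)
```

View pics/w2.png

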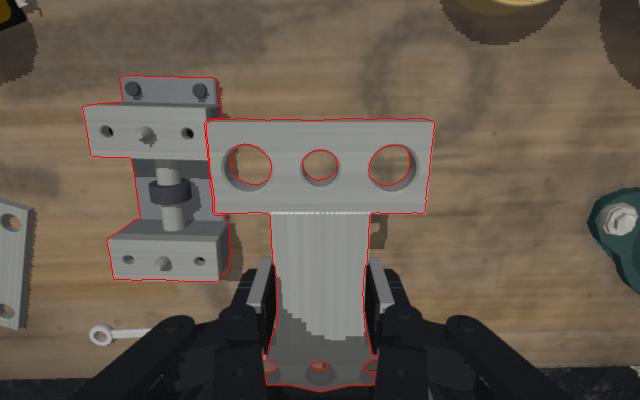

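The wrist view shows the spacer held with its far holes at y≈165 px. The housing is at left, with thread holes near (107,131), (187,132), (128,260) and (200,261). I'll use those holes for an exact fit.

```bash
cat >> h.py <<'E'
def ray(T,uv,z):
    m=viewer.camera_model('wrist'); uv=np.atleast_2d(uv)
    D=np.c_[(uv[:,0]-m['cx'])/m['fx'],(uv[:,1]-m['cy'])/m['fy'],np.ones(len(uv))]@T[:3,:3].T
    return (T[:3,3]+D*((z-T[2,3])/D[:,2])[:,None])[:,:2]
def fit(model,meas):
    """rigid 2D: returns centre, yaw, residuals"""
    a=model-model.mean(0); b=meas-meas.mean(0); th=np.arctan2((a[:,0]*b[:,1]-a[:,1]*b[:,0]).sum(),(a*b).sum())
    Rm=np.array([[np.cos(th),-np.sin(th)],[np.sin(th),np.cos(th)]]); c=meas.mean(0)-Rm@model.mean(0)
    return c,th,np.round(meas-(model@Rm.T+c),1)
def dark(g,u,v,w,f=0.5):
    p=g[v-w:v+w+1,u-w:u+w+1].astype(float); lo,hi=p.min(),np.percentile(p,75); k=np.clip((lo+(hi-lo)*f)-p,0,None)>0
    n,l,st,c=cv2.connectedComponentsWithStats(k.astype(np.uint8)); i=min(range(1,n),key=lambda i:np.hypot(*(c[i]-w))-st[i,4]*.05)
    return c[i]+[u-w,v-w],st[i,4]
E
python3 - <<'E'
from h import *
z=np.load('w2.npz'); T=z['T']; g=cv2.cvtColor(z['img'],cv2.COLOR_RGB2GRAY)
px=[dark(g,u,v,9) for u,v in ((107,131),(187,132),(128,260),(200,261))]; print(px)
meas=ray(T,np.array([p[0] for p in px]),55.)
mod=np.array([[50,28],[50,-28],[-50,28],[-50,-28]],float); print(meas.round(1),fit(mod,meas))
# spacer far end, rotated into tool frame
d=z['d']; P=pts('wrist',d,z['spacer']); P=P[abs(P[:,2]-172.6)<3]; yaw=-.0274; e=P[:,:2]-[530.6,59.4]
x=e@[np.cos(yaw),np.sin(yaw)]; y=e@[-np.sin(yaw),np.cos(yaw)]
print('far x',np.percentile(x,[99,99.9]),'y',[np.percentile(y[x>40],q) for q in (.3,99.7)]); far=P[(x>35)]
print(cv2.minAreaRect(far[:,:2].astype(np.float32)))
for lo,hi in((-40,-20),(-10,10),(20,40)):
    k=(y>lo)&(y<hi); print(np.percentile(x[k],99.5), P[k&(x>30)][:,2].mean())
print('z far/near',P[x>60][:,2].mean(),P[x<-30][:,2].mean())
E
```

```text
[(array([107.04      , 130.58666667]), np.int32(75)), (array([187.73076923, 132.56410256]), np.int32(78)), (array([127.43478261, 258.43478261]), np.int32(46)), (array([199.10714286, 259.10714286]), np.int32(28))]
[[584.8 206. ]
 [581.9 149.9]
 [485.2 212.3]
 [483.  155.8]] (array([533.71257062, 181.00228506]), np.float64(-0.05742632773796369), array([[-0.4, -0.1],
       [-0.1, -0.2],
       [-0.2,  0.5],
       [ 0.8, -0.1]]))
far x [68.69137684 68.99718398] y [np.float64(-41.40034078666765), np.float64(42.06158588666581)]
((582.6080322265625, 58.24073791503906), (84.44625854492188, 34.12797927856445), 88.4937515258789)
68.97070061880721 172.54730049978593
68.77674175035608 172.58919795128534
68.9459838915789 172.5020306376603
z far/near 172.6124276089825 172.5685632586049
```

```bash
python3 -m creep '[{"jaw":-1,"xyz":[-0.5,-60,0],"angular":[0,0,0.029]},{"jaw":-1,"xyz":[-1.3,-121.4,0],"angular":[0,0,0.029]},{"jaw":-1,"xyz":[-1.3,-121.4,0],"angular":[0,0,0.029]},{"jaw":-1,"xyz":[-1.3,-121.4,40],"angular":[0,0,0.029]},{"jaw":-1,"xyz":[-1.3,-121.4,80],"angular":[0,0,0.029]},{"jaw":-1,"xyz":[-1.3,-121.4,80],"angular":[0,0,0.029]},{"jaw":-1,"xyz":[-1.3,-121.4,80],"angular":[0,0,0.029]},{"jaw":-1,"xyz":[-1.3,-121.4,80],"angular":[0,0,0.029]},{"jaw":-1,"xyz":[-1.3,-121.4,80],"angular":[0,0,0.029]}]'
python3 - <<'E'
from h import *
go(532.6,180.8,74.3,-.056)
T=np.array(viewer.camera_model('wrist')['T']); img,d=viewer.get_image('wrist')
np.savez('w3.npz',img=img,d=d,T=T)
c=cv2.resize(img[90:290,190:450],None,fx=3,fy=3,interpolation=cv2.INTER_CUBIC); save('w3.png',c)
E
```

```text
clock: 6.95
eef_pos: [533.3, 181.8, 100.2]
tool_rot: [-3.141, -0.002, -0.055]
force: [0.4, 0.7, -2.4]
width: 38.5
gripper_force: 61.7
t 6.95 at [533.3 181.8 100.2] [-3.1406e+00 -2.3000e-03 -5.5300e-02] xyz [-0.7  1.  25.9] ang [-0.001  -0.0023  0.0007] j7 -1.96
```

View pics/w3.png

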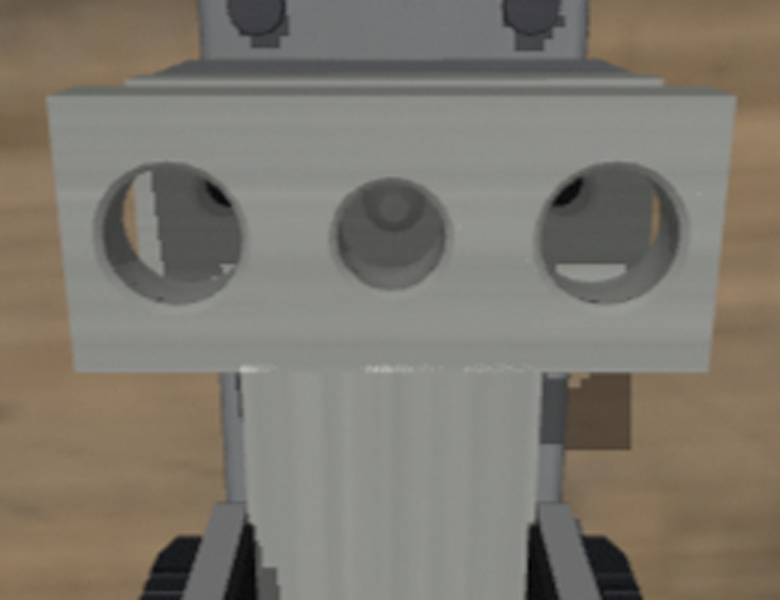

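The pin tip shows through the far pin hole at crop (395,208), and the hole rim is centred at about (392,233). I'll turn both into world positions.

```bash
python3 - <<'E'
from h import *
z=np.load('w3.npz'); T=z['T']
f=lambda u,v,h: ray(T,np.array([u/3+190,v/3+90]),h)[0].round(2)
print('pin tip',f(395,208,66),'hole',f(392,233,92.9), 'screw holes',f(170,231,92.9),f(614,231,92.9),'cam',T[:3,3])
E
```

```text
pin tip [582.05 177.91] hole [584.52 178.26] screw holes [586.36 206.62] [583.2  149.89] cam [615.70933327 176.68355602 225.17998123]
```

```bash
python3 -m creep '[{"jaw":-1,"xyz":[-1.6,0,8],"angular":[0,0,0]},{"jaw":-1,"xyz":[-1.6,0,12],"angular":[0,0,0]},{"jaw":-1,"xyz":[-1.6,0,12],"angular":[0,0,0]},{"jaw":-1,"xyz":[-1.6,0,12],"angular":[0,0,0]},{"jaw":-1,"xyz":[-1.6,0,12],"angular":[0,0,0]},{"jaw":-1,"xyz":[-1.6,0,12],"angular":[0,0,0]}]'
python3 - <<'E'
from h import *
go(531.3,181.4,74.3,-.056)
T=np.array(viewer.camera_model('wrist')['T']); img,d=viewer.get_image('wrist')
go(531.3,181.4,74.3,-.056)
np.savez('w4.npz',img=img,d=d,T=T)
c=cv2.resize(img[130:200,250:390],None,fx=5,fy=5,interpolation=cv2.INTER_CUBIC); save('w4.png',c)
E
```

```text
clock: 7.75
eef_pos: [531.0, 181.6, 86.9]
tool_rot: [-3.142, -0.0, -0.055]
force: [-0.3, -1.1, -2.3]
width: 38.4
gripper_force: 61.8
t 7.75 at [531.  181.6  86.9] [-3.1415e+00 -3.0000e-04 -5.5300e-02] xyz [ 0.3  0.2 12.6] ang [-0.0001 -0.0003  0.0007] j7 -1.96
t 7.8 at [531.  181.6  86.9] [-3.1415e+00 -2.0000e-04 -5.5200e-02] xyz [ 0.3  0.2 12.6] ang [-0.0001 -0.0002  0.0008] j7 -1.96
```

View pics/w4.png

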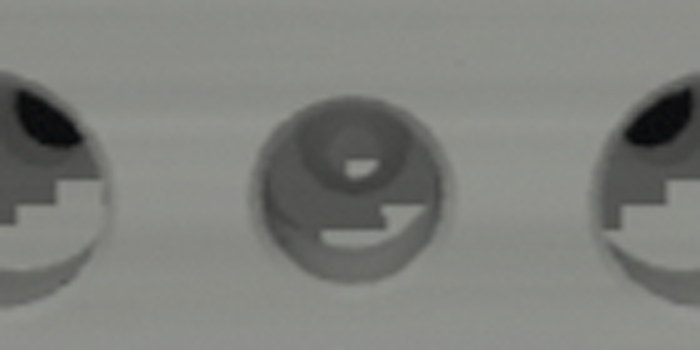

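The pin and hole are centred sideways (353 vs 352 px in the crop). I still need the x error from the projection.

```bash
python3 - <<'E'
from h import *
z=np.load('w4.npz'); T=z['T']
m=viewer.camera_model('wrist')
f=lambda u,v,h: ray(T,np.array([u/5+250,v/5+130]),h)[0].round(2)
print('hole',f(352,190,79.6),'pin tip',f(354,152,66),'pin near edge base (x-5)',f(354,192,61))
Ti=np.linalg.inv(T)
def crop(p): q=Ti@np.r_[p,1]; return ((q[0]/q[2]*m['fx']+m['cx']-250)*5,(q[1]/q[2]*m['fy']+m['cy']-130)*5)
for x in (581,582,583): print(x,'tip far/near',crop([x+2,178.3,66]),crop([x-2,178.3,66]),'base far/near',crop([x+5,178.3,61]),crop([x-5,178.3,61]))
E
```

```text
hole [582.07 178.26] pin tip [582.08 178.08] pin near edge base (x-5) [577.44 178.32]
581 tip far/near (np.float64(350.7246717766017), np.float64(141.40417758497847)) (np.float64(353.3461936797548), np.float64(187.89632559191588)) base far/near (np.float64(348.75732966323284), np.float64(95.0473909741585)) (np.float64(355.1109810167756), np.float64(207.96777189202004))
582 tip far/near (np.float64(350.0621015162858), np.float64(129.6536312437273)) (np.float64(352.6950895441607), np.float64(176.34912859784862)) base far/near (np.float64(348.1070110390894), np.float64(83.48959173871378)) (np.float64(354.4875942681196), np.float64(196.88861988942733))
583 tip far/near (np.float64(349.3966173990063), np.float64(117.85140825271782)) (np.float64(352.0411469434714), np.float64(164.75159201319613)) base far/near (np.float64(347.4539036439654), np.float64(71.88222902175411)) (np.float64(353.8615903569277), np.float64(185.7629543194298))
```

```bash
python3 -m creep '[{"jaw":-1,"xyz":[0.2,0,3],"angular":[0,0,0]},{"jaw":-1,"xyz":[0.2,0,6],"angular":[0,0,0]},{"jaw":-1,"xyz":[0.2,0,8],"angular":[0,0,0]},{"jaw":-1,"xyz":[0.2,0,10],"angular":[0,0,0]},{"jaw":-1,"xyz":[0.2,0,11],"angular":[0,0,0]},{"jaw":-1,"xyz":[0.2,0,12],"angular":[0,0,0]},{"jaw":-1,"xyz":[0.2,0,12],"angular":[0,0,0]}]'
```

```text
clock: 8.68
eef_pos: [531.1, 181.6, 74.8]
tool_rot: [3.142, 0.0, -0.055]
force: [0.3, -0.7, -2.9]
width: 38.6
gripper_force: 61.8
```

```bash
python3 -m creep '[{"jaw":-1,"xyz":[0,0,1],"angular":[0,0,0]},{"jaw":-1,"xyz":[0,0,1],"angular":[0,0,0]},{"jaw":-1,"xyz":[0,0,1],"angular":[0,0,0]}]';  python3 -m creep '[{"jaw":-1,"xyz":[0,0,0.8],"angular":[0,0,0]},{"jaw":-1,"xyz":[0,0,0.8],"angular":[0,0,0]},{"jaw":-1,"xyz":[0,0,0.8],"angular":[0,0,0]}]'
```

```text
clock: 9.05
eef_pos: [531.2, 181.6, 74.4]
tool_rot: [-3.141, -0.0, -0.055]
force: [-1.9, -1.0, 5.9]
width: 38.2
gripper_force: 62.6
clock: 9.43
eef_pos: [531.2, 181.7, 74.3]
tool_rot: [-3.141, -0.001, -0.055]
force: [-3.1, -0.7, 12.3]
width: 38.2
gripper_force: 63.4
```

It made contact at 74.4 mm, which is the flush height. I release and raise.

```bash
python3 -m creep '[{"jaw":1,"xyz":[0,0,-0.5],"angular":[0,0,0]},{"jaw":1,"xyz":[0,0,-0.5],"angular":[0,0,0]},{"jaw":1,"xyz":[0,0,-0.5],"angular":[0,0,0]},{"jaw":1,"xyz":[0,0,-0.5],"angular":[0,0,0]},{"jaw":1,"xyz":[0,0,-0.5],"angular":[0,0,0]},{"jaw":1,"xyz":[0,0,-0.5],"angular":[0,0,0]},{"jaw":1,"xyz":[0,0,-60],"angular":[0,0,0]},{"jaw":1,"xyz":[0,0,-110],"angular":[0,0,0]},{"jaw":1,"xyz":[0,0,-110],"angular":[0,0,0]},{"jaw":1,"xyz":[0,0,-110],"angular":[0,0,0]},{"jaw":1,"xyz":[0,0,-110],"angular":[0,0,0]},{"jaw":1,"xyz":[0,0,-110],"angular":[0,0,0]}]'
python3 - <<'E'
from h import *
T=np.array(viewer.camera_model('wrist')['T'])
img,d=viewer.get_image('wrist'); r=silhouettes('wrist','spacer'); m=r[0]['pixels']; P=pts('wrist',d,m); Q=P[abs(P[:,2]-67)<5]
print([x['score'] for x in r],len(P),len(Q),np.percentile(Q[:,2],[5,50,95]),cv2.minAreaRect(Q[:,:2].astype(np.float32)))
for h in (lambda a:a[:,0]>560,lambda a:a[:,0]<500,lambda a:a[:,1]>195,lambda a:a[:,1]<165): print(np.median(Q[h(Q),2]).round(2))
np.savez('w5.npz',img=img,d=d,T=T,m=m); save('w5.png',img)
go(461.4,383.5,185,np.radians(-20.48))
E
```

```text
clock: 10.92
eef_pos: [530.4, 181.4, 181.9]
tool_rot: [3.141, 0.002, -0.055]
force: [-0.0, -0.1, 0.0]
width: 85.2
gripper_force: 0.0
[0.64] 14844 14300 [67.09193761 68.49885145 69.5847617 ] ((532.1705932617188, 181.70997619628906), (84.14198303222656, 137.1414337158203), 86.79849243164062)
68.54
68.4
68.46
68.45
t 11.03 at [530.7 181.4 182.2] [ 3.1409e+00  1.3000e-03 -5.5200e-02] xyz [ -80.4 -197.9   -2.8] ang [0.0009 0.0012 0.3022] j7 -1.96
```

View pics/w5.png

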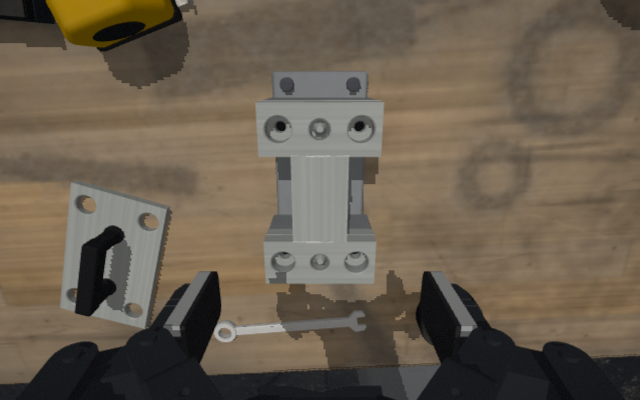

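The spacer is seated: its top is level at 68.5 mm with the same +1.2 mm depth bias seen on the housing. The thread holes show through it near (279,127) and (361,127), and the cover is at left around (113,255). I go over the cover.

```bash
python3 - <<'E'
from h import *
z=np.load('w5.npz'); T=z['T']; g=cv2.cvtColor(z['img'],cv2.COLOR_RGB2GRAY)
px=[dark(g,u,v,7) for u,v in ((280,127),(360,127))]; print(px); q=ray(T,np.array([p[0] for p in px]),55.); print(q,q.mean(0)-50*np.array([np.cos(.056),-np.sin(.056)]),np.arctan2(*(q[1]-q[0])))
E
python3 -m creep '[{"jaw":1,"xyz":[-24,-60,0],"angular":[0,0,0.15]},{"jaw":1,"xyz":[-80,-198,0],"angular":[0,0,0.302]},{"jaw":1,"xyz":[-80,-198,0],"angular":[0,0,0.302]},{"jaw":1,"xyz":[-80,-198,0],"angular":[0,0,0.302]},{"jaw":1,"xyz":[-80,-198,0],"angular":[0,0,0.302]},{"jaw":1,"xyz":[-80,-198,0],"angular":[0,0,0.302]},{"jaw":1,"xyz":[-80,-198,0],"angular":[0,0,0.302]},{"jaw":1,"xyz":[-80,-198,0],"angular":[0,0,0.302]}]'
python3 - <<'E'
from h import *
T=np.array(viewer.camera_model('wrist')['T'])
img,d=viewer.get_image('wrist'); r=silhouettes('wrist','cover'); m=r[0]['pixels']; P=pts('wrist',d,m); Q=P[abs(P[:,2]-8)<5]
print([x['score'] for x in r],len(P),len(Q),np.percentile(Q[:,2],[5,50,95]),cv2.minAreaRect(Q[:,:2].astype(np.float32)))
H=P[P[:,2]>40]; print(len(H),np.percentile(H[:,2],[5,50,95]),cv2.minAreaRect(H[:,:2].astype(np.float32)))
np.savez('w6.npz',img=img,d=d,T=T,m=m); save('w6.png',img)
go(461.4,383.5,60,np.radians(-20.48))
E
```

```text
[(array([279.87096774, 125.55913978]), np.int32(93)), (array([359.       , 125.2967033]), np.int32(91))]
[[584.76874009 206.04836902]
 [581.84811291 150.50801286]] [533.38680601 181.0767277 ] -3.0890553679704844
clock: 12.02
eef_pos: [463.0, 382.4, 183.1]
tool_rot: [3.141, -0.0, -0.36]
force: [0.1, -0.0, 0.4]
width: 85.0
gripper_force: 0.0
[0.57] 13178 11442 [ 7.9008657   9.1554734  10.34766469] ((462.8377990722656, 384.5515441894531), (84.07049560546875, 135.87879943847656), 69.38928985595703)
1550 [45.29878302 47.00902573 48.20622876] ((463.12860107421875, 384.3990173339844), (13.788398742675781, 69.76060485839844), 69.63311004638672)
t 12.12 at [462.6 383.  183.2] [-3.1416e+00 -2.0000e-04 -3.5860e-01] xyz [-1.300e+00 -1.000e-01  1.232e+02] ang [-0.     -0.0002 -0.0011] j7 -2.54
```

View pics/w6.png

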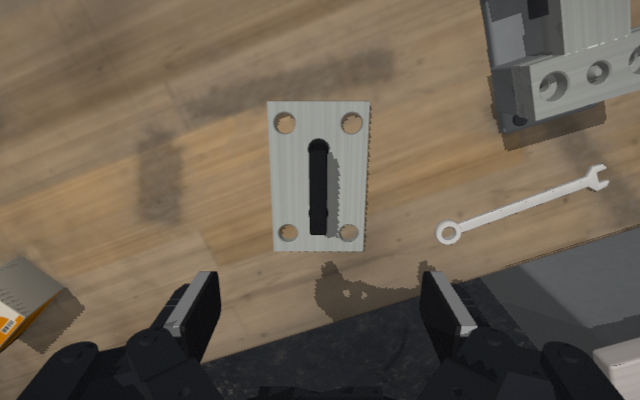

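The cover is clearly outlined around (318,175) px, with the handle along tool x. I descend onto the bar.

```bash
python3 -m creep '[{"jaw":1,"xyz":[0,-1.5,50],"angular":[0,0,0]},{"jaw":0.2,"xyz":[0,-1.5,100],"angular":[0,0,0]},{"jaw":0,"xyz":[0,-1.5,130],"angular":[0,0,0]},{"jaw":0,"xyz":[0,-1.5,145],"angular":[0,0,0]},{"jaw":0,"xyz":[0,-1.5,145],"angular":[0,0,0]},{"jaw":0,"xyz":[0,-1.5,145],"angular":[0,0,0]},{"jaw":0,"xyz":[0,-1.5,145],"angular":[0,0,0]},{"jaw":0,"xyz":[0,-1.5,145],"angular":[0,0,0]}]'
python3 -c "
from h import *
go(463,384.5,37.5,-.358)"
```

```text
clock: 13.12
eef_pos: [463.1, 385.5, 39.0]
tool_rot: [-3.14, -0.001, -0.357]
force: [0.4, 0.2, -0.2]
width: 42.5
gripper_force: 0.0
t 13.12 at [463.1 385.5  39. ] [-3.1402e+00 -7.0000e-04 -3.5720e-01] xyz [0.3 1.  1.5] ang [-0.0014 -0.0007  0.0008] j7 -2.51
```

```bash
python3 -m creep '[{"jaw":0,"xyz":[0.2,0.8,1],"angular":[0,0,0.001]},{"jaw":-1,"xyz":[0.2,0.8,1],"angular":[0,0,0.001]},{"jaw":-1,"xyz":[0.2,0.8,1],"angular":[0,0,0.001]},{"jaw":-1,"xyz":[0.2,0.8,1],"angular":[0,0,0.001]},{"jaw":-1,"xyz":[0.2,0.8,1],"angular":[0,0,0.001]},{"jaw":-1,"xyz":[0.2,0.8,1],"angular":[0,0,0.001]},{"jaw":-1,"xyz":[0.2,0.8,1],"angular":[0,0,0.001]}]'
python3 -m creep '[{"jaw":-1,"xyz":[0,0,-40],"angular":[0,0,0]},{"jaw":-1,"xyz":[0,0,-90],"angular":[0,0,0]},{"jaw":-1,"xyz":[0,0,-140],"angular":[0,0,0]},{"jaw":-1,"xyz":[0,0,-140],"angular":[0,0,0]},{"jaw":-1,"xyz":[0,0,-140],"angular":[0,0,0]},{"jaw":-1,"xyz":[0,0,-140],"angular":[0,0,0]},{"jaw":-1,"xyz":[0,0,-140],"angular":[0,0,0]}]'
python3 - <<'E'
from h import *
go(532.6,181.4,180,-.056)
s=ctrl.read_state(); img,d=viewer.get_image('wrist'); r=silhouettes('wrist','cover'); m=r[0]['pixels']; P=pts('wrist',d,m)
A=R.from_euler('xyz',s['tool_rot']); L=A.inv().apply(P-s['eef_pos']); Q=L[(L[:,2]>20)&(L[:,2]<40)]
print(len(Q),np.percentile(Q[:,2],[5,50,95]),'far x',np.percentile(Q[:,0],[.2,99.5]),'y',np.percentile(Q[:,1],[.3,99.7]),cv2.minAreaRect(Q[:,:2].astype(np.float32)))
print('plane',np.linalg.lstsq(np.c_[Q[:,:2],np.ones(len(Q))],Q[:,2],rcond=None)[0])
F=Q[Q[:,0]>20]; print(cv2.minAreaRect(F[:,:2].astype(np.float32)))
E
```

```text
clock: 14.0
eef_pos: [462.6, 384.4, 37.1]
tool_rot: [-3.141, -0.0, -0.358]
force: [0.2, -0.4, 3.7]
width: 12.9
gripper_force: 59.1
clock: 14.88
eef_pos: [461.9, 383.7, 175.4]
tool_rot: [3.139, 0.001, -0.358]
force: [-0.1, -0.5, -2.7]
width: 12.9
gripper_force: 59.3
t 14.88 at [461.9 383.7 175.4] [ 3.139e+00  1.300e-03 -3.582e-01] xyz [137.2 164.7  -4.3] ang [ 0.0024  0.0017 -0.3022] j7 -2.54
26454 [26.27559038 27.37977841 28.56914567] far x [-64.15791845  68.95610066] y [-41.71359784  41.93656517] ((0.9267654418945312, 0.078338623046875), (136.43748474121094, 84.5009994506836), 0.038526855409145355)
plane [ 3.70706683e-03 -1.80008960e-04  2.73404720e+01]
((44.58334732055664, 0.09711837768554688), (49.15473175048828, 84.47553253173828), 0.013278801925480366)
```

```bash
python3 -m creep '[{"jaw":-1,"xyz":[34,41,0],"angular":[0,0,-0.08]},{"jaw":-1,"xyz":[68,83,0],"angular":[0,0,-0.16]},{"jaw":-1,"xyz":[102,124,0],"angular":[0,0,-0.24]},{"jaw":-1,"xyz":[125,152,0],"angular":[0,0,-0.28]},{"jaw":-1,"xyz":[136,165,0],"angular":[0,0,-0.302]},{"jaw":-1,"xyz":[136,165,0],"angular":[0,0,-0.302]},{"jaw":-1,"xyz":[136,165,15],"angular":[0,0,-0.302]},{"jaw":-1,"xyz":[136,165,30],"angular":[0,0,-0.302]},{"jaw":-1,"xyz":[136,165,42],"angular":[0,0,-0.302]},{"jaw":-1,"xyz":[136,165,42],"angular":[0,0,-0.302]},{"jaw":-1,"xyz":[136,165,42],"angular":[0,0,-0.302]},{"jaw":-1,"xyz":[136,165,42],"angular":[0,0,-0.302]}]'
python3 -m creep '[{"jaw":-1,"xyz":[0,0,0],"angular":[0,0,0]},{"jaw":-1,"xyz":[0,0,0],"angular":[0,0,0]},{"jaw":-1,"xyz":[0,0,0],"angular":[0,0,0]},{"jaw":-1,"xyz":[0,0,0],"angular":[0,0,0]}]'
python3 - <<'E'
from h import *
go(531.9,181.4,134,-.056)
s=ctrl.read_state(); img,d=viewer.get_image('wrist'); r=silhouettes('wrist','cover'); P=pts('wrist',d,r[0]['pixels']); Q=P[abs(P[:,2]-106)<5]
print(np.percentile(Q[:,2],[5,50,95]),cv2.minAreaRect(Q[:,:2].astype(np.float32)))
o=np.vstack([cv2.resize(img[80:300,200:440],None,fx=2.5,fy=2.5,interpolation=cv2.INTER_CUBIC)]); save('w7.png',o)
E
```

```text
clock: 16.48
eef_pos: [532.5, 182.3, 135.5]
tool_rot: [-3.141, -0.001, -0.056]
force: [-0.5, -0.1, -3.4]
width: 12.9
gripper_force: 59.2
clock: 16.98
eef_pos: [532.1, 182.1, 135.1]
tool_rot: [-3.142, -0.0, -0.056]
force: [0.5, -0.3, -3.2]
width: 12.9
gripper_force: 59.2
t 16.98 at [532.1 182.1 135.1] [-3.1415e+00 -1.0000e-04 -5.6200e-02] xyz [-0.1  0.7  1.1] ang [-0.0001 -0.0001 -0.0002] j7 -1.96
[105.91741929 107.05230968 108.12503421] ((532.3516235351562, 181.94996643066406), (84.51214599609375, 136.6599884033203), 86.60547637939453)
```

View pics/w7.png

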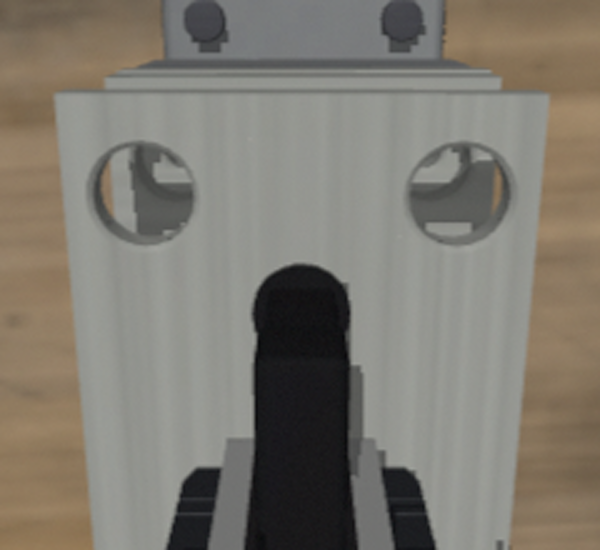

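The cover hovers level over the housing. Its two far holes, at crop (143,192) and (460,192), sit symmetrically over the block, and the measured centre is within 1 mm of the housing's, so I hand it in.

```bash
python3 -c "
from h import *
print(ctrl.finish_job())"
```

```text
the job is handed in; nothing more can be done
None
```

The spacer is seated flush over both pins and released, and the job is handed in with the cover held level and still about 3 cm above it, its centre within about 1 mm of the housing's; the hand-in call gave no verdict.

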